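# Load a cosmetics kit tray, low jar first, tall bottle last

### The arm

A 7-joint arm with a two-finger parallel gripper is mounted at the origin on the work surface. World frame = base frame: x ahead of the robot, y to its left, z up, the work surface at z = 0. Lengths are in mm, angles in degrees, forces in N, time in s.
With the tool pointing down it reaches from about 400 to 925 mm from the base axis. Payload 4.1 kg.
Tool frame: the origin (TCP) lies at the very end of the fingers, on their centre line; the grasp point (between the pads) lies 19 mm behind it; z points along the fingers, y is the line along which they close (so a half turn about z gives the same grasp; the last joint's range is limited). The gripper opens to 85 mm and grips with 20 to 120 N. Pads are 22 mm wide; open, the fingers measure 114 mm over their backs; the gripper's body (76 mm by 85 mm) begins 54 mm behind the grasp point. The pads swing forward as they close: fully open they stand 13 mm farther back than shut.
Start: joints at [-79.24, 22.827, 2.584, 88.041, -1.071, 69.15, -2.905], TCP at [183.853, 623.492, 231.347] pointing down, gripper open.
Joint ranges: [-161.44, 161.44], [-28.35, 127.94], [-78.24, 83.42], [0, 140.83], [-78.03, 258.03], [13.02, 114.36], [-168.23, 168.23]. Speed limits (degrees/s): [147.25, 147.25, 180, 180, 180, 180, 180].

### API

Orientations are given as [roll, pitch, yaw] about the fixed x, y, z axes, in that order (R = Rz(yaw) Ry(pitch) Rx(roll)).
In Python, from bench import env gives the robot as it stands.
- The arm moves only by the tool play_rows, never from a script. Its argument "rows" is one flat list of numbers, 7 for each row, row after row: the shift along the world's x, y, z as a fraction of full scale, then the turn, a rotation vector about the world's x, y, z as a fraction of full scale, then the finger opening in mm, from 0 to 85.4. In form: [x, y, z, wx, wy, wz, gripper, x, y, z, wx, wy, wz, gripper, ...]. A call has 1 to 5 rows; each row shifts and turns the commanded pose from where the row before left it; what a row does not reach is not made up. Full scale, the value 1, is 250 mm for a shift and 360 degrees for a turn. A row lasts 1/12 s, in which the tool goes at most 41.7 mm and 7.16 degrees, less where a joint would pass 70% of its speed; a pose out of reach is approached as far as the arm can. A call with a number of a shift or a turn outside -1 to 1 is refused whole. A call with a gripper value outside its range is refused whole. The fingers move at their own pace and stop on an object; "grip_force" is the grip in N (left out, the last holds). Time passes only in rows, so rows that do not move let the fingers close. It gives the time, the measured TCP pose, the force, the opening and the grip force at its end, in the units of the state.
- env.state(): the state, without advancing time (a new reading comes with each control period).
- env.grab_frame(name): name is "side" or "top"; returns the picture (400x640x3 uint8, blue, green, red); there is no depth.
- env.calibration(name): a dict with "fx", "fy", "cx", "cy" (pixels), "T" (4x4, takes a point from camera to world coordinates). Camera axes: x right, y up, looking along -z (the intrinsics and any distortion apply to the point x, -y, -z); pixel columns grow to the right and rows downward; lengths in mm; the calibration is good to about 2 mm. A picture is of the moment at which its call begins. calibration takes no time and is no camera call.
- env.sign_off(): hands the job in; it is judged then, once.
The state is a dict: "t": time; "joint_pos": joint angles; "joint_vel": joint speeds; "tau": joint torques, N m; "ee_pos": TCP position; "tool_rot": TCP orientation; "contact_force": force on the tool from outside, world axes, zero at the start; "ft_torque": the same for the moment, N m; "opening": finger opening in mm; "grip_force": force on a finger pad.
Only numpy, scipy, OpenCV 4.12 (cv2) and the standard library are available. Lean on these libraries where they do the work, as an engineer would, in place of code of your own. Each camera call takes 0.05 s, during which the arm holds its last target. There are 200 camera calls.

### The job

Load the grey kit tray on the bench: stand the big squat jar in the tray's wide round pocket first, and the tall bottle in the narrow round pocket last, so that the bottle never stands in the way of the jar. Lower each part gently until it stands upright on the pocket floor, do not drop it in, and let go of it. The shorter bottle and the small jar of the same kind do not belong to this kit.

Things in the scene. Friction and masses are not known exactly. Their poses are not given: they have to be found in the camera images.
- jar: The big squat jar: a closed, straight-sided black plastic cylinder with a paper label band and a flat lid, 62 mm in diameter and 58 mm tall, about 0.1 to 0.2 kg, standing upright on the bench. Origin: centre of its underside; z is its axis, up. A smaller jar (44 mm in diameter, 34 mm tall) of the same look stands nearby and is not part of the kit.
- bottle: The tall bottle: round, black plastic, paper label, 40 mm in diameter and 150 mm tall, about 0.11 to 0.23 kg, standing upright on the bench. It is straight-sided up to 116 mm, then a shoulder narrows to a bare screw neck 24 mm in diameter from 132 mm to the top. Origin: centre of its underside; z is its axis, up. A shorter bottle (98 mm tall, same diameter) of the same look stands nearby and is not part of the kit.
- wide_pocket (a point): Centre of the floor of the tray's wide round pocket, 82 mm in diameter and 18 mm deep, where the jar belongs. The grey plastic tray is fixed to the bench, 208 mm by 124 mm, its top 22 mm above the bench with an edge rim to 24 mm; the pocket floors are 4 mm above the bench. x points along the tray's length to the narrow pocket, whose centre is 96 mm away; z is up.
- narrow_pocket (a point): Centre of the floor of the tray's narrow round pocket, 60 mm in diameter and 18 mm deep, where the tall bottle belongs; floor 4 mm above the bench. Same axes as the wide pocket.
Mind the look-alikes: they are no part of the job. Leave any orange look-alike of the jar alone.

How it is judged (in metres and radians):
On the way, in this order (a step that is already met when the one before it is completed fails the run):
1. the jar stands released in the wide pocket while the tall bottle is not yet in the tray (horizontal distance between jar and wide_pocket below 0.015 m and z of jar in the frame of wide_pocket between -0.006 and 0.006 m and angle between jar's own z axis and vertical below 0.12 rad and linear speed of jar below 0.03 m/s and contact force between the fingers and jar below 0.1 N and horizontal distance between bottle and narrow_pocket above 0.07 m), for 0.2 s.
2. the tall bottle stands released in the narrow pocket (horizontal distance between bottle and narrow_pocket below 0.015 m and z of bottle in the frame of narrow_pocket between -0.006 and 0.006 m and angle between bottle's own z axis and vertical below 0.12 rad and linear speed of bottle below 0.03 m/s and contact force between the fingers and bottle below 0.1 N), for 0.2 s.
At the end, for the whole second after the job is handed in: The jar stands upright (within 0.12 rad) on the floor of the wide pocket and the tall bottle on the floor of the narrow pocket, each within 15 mm of its pocket's centre sideways and 6 mm in height, released and at rest (all of step 2 and horizontal distance between jar and wide_pocket below 0.015 m and z of jar in the frame of wide_pocket between -0.006 and 0.006 m and angle between jar's own z axis and vertical below 0.12 rad and linear speed of jar below 0.03 m/s and contact force between the fingers and jar below 0.1 N); the robot touches nothing.
It fails at once if the jar was dropped or thrust into its pocket (faster than 0.75 m/s there) (horizontal distance between jar and wide_pocket below 0.05 m and z of jar in the frame of wide_pocket below 0.06 m and linear speed of jar above 0.75 m/s).
It fails at once if the bottle was dropped or thrust into its pocket (faster than 0.75 m/s there) (horizontal distance between bottle and narrow_pocket below 0.05 m and z of bottle in the frame of narrow_pocket below 0.06 m and linear speed of bottle above 0.75 m/s).
It also fails if it takes over 62 s, if anything falls off the work surface, if the arm or the gripper's body presses on something with over 40 N, if the wrist force passes 120 N, or if a joint passes its speed limit or range.

## Working session

There is one attempt and no reset: what is moved stays moved. The work goes in short steps, Python scripts to look and compute and a tool call to move; the robot and the scene stay as the last step left them, time stands still between calls to the robot, and variables do not carry over. Pictures are saved under pics/ and viewed, at most 10 in all, crops included, and the job is handed in when it is done.

Besides the shell and the picture viewer there is one more tool, called after "Request:" in YAML: its name, and indented under it one key for each argument. play_rows: Moves the arm, as the interface text tells. Shift numbers are shares of 250 mm and turn numbers shares of 360 degrees, none past 1 either way. Its arguments: {"type":"object","properties":{"rows":{"type":"array","items":{"type":"number"}},"grip_force":{"type":"number"}},"required":["rows"]}

```bash
mkdir -p pics
python3 - <<'E'
from bench import env
import cv2,numpy as np
for n in("top","side"):
    cv2.imwrite(f"pics/{n}0.png",env.grab_frame(n))
    c=env.calibration(n);print(n,{k:(np.round(v,3).tolist() if k=="T" else v) for k,v in c.items()})
s=env.state();print(s["t"],s["ee_pos"],s["tool_rot"],s["opening"])
E
```

```text
top {'fx': 443.5394440992372, 'fy': 443.5394440992372, 'cx': 317.64024003432223, 'cy': 193.8508752636862, 'T': [[-0.009, 0.979, -0.205, 389.921], [-1.0, -0.008, 0.006, 40.636], [0.004, 0.205, 0.979, 982.299], [0.0, 0.0, 0.0, 1.0]]}
side {'fx': 376.227164688669, 'fy': 376.227164688669, 'cx': 311.64081669641865, 'cy': 201.82498818275354, 'T': [[0.996, 0.05, -0.076, 555.836], [-0.091, 0.602, -0.793, -540.984], [0.006, 0.797, 0.604, 490.517], [0.0, 0.0, 0.0, 1.0]]}
0.1 [183.68396114 622.94773945 230.41755737] [-1.79904589e+02  4.95113393e-03  1.63572207e+02] 85.25676492895377
```

View pics/top0.png

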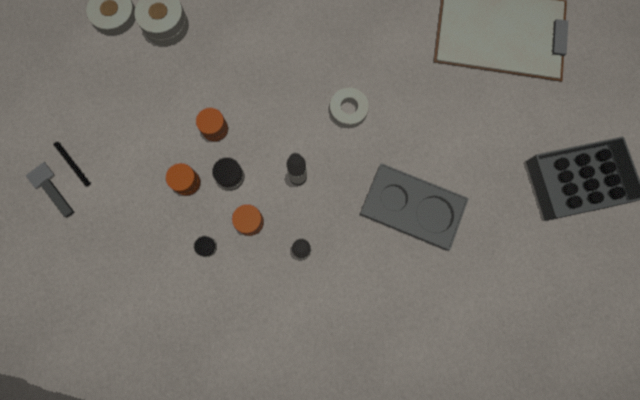

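View pics/side0.png

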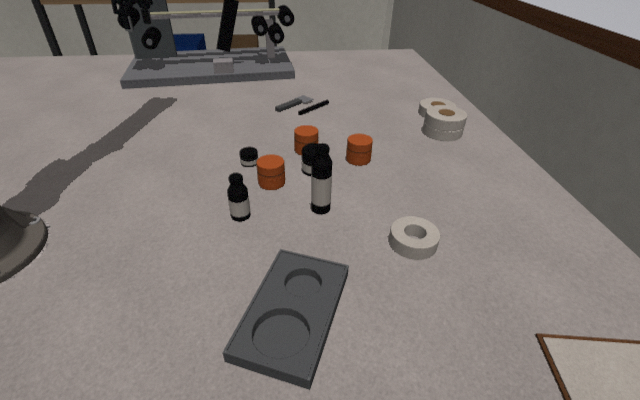

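The top view shows two black jars and two bottles. The black jar at (228,173) is the wider one and the one at (204,246) is the small one. The bottle at (296,168) leans farther from the image centre and looks tall in the side view at (321,180). The bottle at (301,248) is short. So the targets are the jar at (228,173) and the bottle at (296,168). The tray is at (413,206), with its wide pocket at (435,214) and its narrow pocket at (394,197). I'll confirm in one enlarged crop.

```bash
cat > h.py <<'E'
from bench import env
import cv2,numpy as np
def w(n,u,v,z):
    c=env.calibration(n);T=np.array(c["T"])
    d=T[:3,:3]@np.array([(u-c["cx"])/c["fx"],-(v-c["cy"])/c["fy"],-1.]);o=T[:3,3]
    return (o+d*(z-o[2])/d[2])[:2].round(1)
def px(n,p):
    c=env.calibration(n);T=np.array(c["T"]);q=T[:3,:3].T@(np.array(p,float)-T[:3,3])
    return np.array([c["cx"]+c["fx"]*q[0]/-q[2],c["cy"]-c["fy"]*q[1]/-q[2]]).round(1)
E
python3 - <<'E'
from h import *
t=cv2.imread("pics/top0.png");s=cv2.imread("pics/side0.png")
g=lambda i,x,y,W,H,k:cv2.convertScaleAbs(cv2.resize(i[y:y+H,x:x+W],None,fx=k,fy=k,interpolation=cv2.INTER_CUBIC),alpha=2.0)
a=g(t,185,140,135,120,2.96);b=g(t,355,160,116,92,3.4);
c=g(s,220,110,130,120,3);d=g(s,225,245,130,140,2.1)
C=np.zeros((600,800,3),np.uint8)
for im,x,y in((g(t,190,145,130,100,3),0,0),(g(t,355,160,116,92,3.26),400,0),(g(s,225,135,130,90,3),0,310),(g(s,225,245,130,140,2.07),400,310)):
    C[y:y+im.shape[0],x:x+im.shape[1]]=im[:600-y,:800-x]
cv2.imwrite("pics/c1.png",C)
for n,i in(("top",t),("side",s)):
    m=(i.max(2)<38).astype(np.uint8)
    k,_,st,ce=cv2.connectedComponentsWithStats(m)
    for j in range(1,k):
        if 40<st[j,4]<3000: print(n,st[j],ce[j].round(1))
E
```

```text
top [ 600  139   40   60 1291] [620.4 172.7]
top [ 54 143  36  43 228] [ 71.6 163.5]
top [595 149  17  13 150] [603.2 154.9]
top [575 154  20  25 290] [584.3 165.8]
top [213 159  29  28 532] [226.3 172.4]
top [554 158  19  25 268] [563.3 170. ]
top [583 179  16  12 149] [590.8 184.6]
top [562 183  16  12 138] [569.7 188.9]
top [588 192  16  12 148] [595.2 197.2]
top [567 196  15  12 142] [574.  201.7]
top [195 237  20  19 283] [204.5 246.1]
side [ 32   0  30  56 463] [46.7 27.1]
side [111   0  42  29 773] [131.8  11.4]
side [217   0  21  52 686] [227.2  24.5]
side [ 75   5  22  50 315] [85.3 28.9]
side [278   6  16  20 199] [285.3  15.4]
side [252  16  32  30 440] [267.5  28.3]
side [141  27  21  23 309] [151.3  37.2]
side [299 101  30  14 105] [312.9 107.4]
side [302 143  30  36 813] [317.6 159.6]
side [240 148  18  13 194] [248.4 153.9]
side [228 173  20  30 437] [236.8 188.7]
side [311 204  19  10 128] [320.4 208.9]
side [232 213  18   8  59] [241.2 217.8]
```

View pics/c1.png

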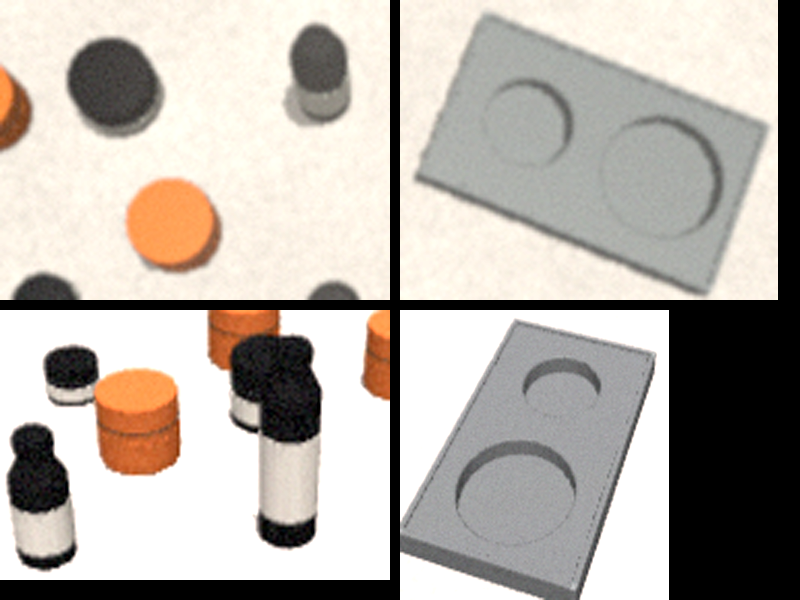

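Confirmed: the upper-left crop shows the big black jar with the centre of its lid near top (227.5,172), and the tall bottle with its top leaning up at (296,158). The side crop shows that bottle is clearly the taller one, with its base near (320.7,210). The tray crops show the wide pocket at top (435.1,214.6) and side (281,333.4), and the narrow pocket at top (394,197.4) and side (303.3,282.7).

Run:
```python
from h import *
print("wide",w("top",435.1,214.6,22),w("side",281,333.4,22))
print("narrow",w("top",394,197.4,22),w("side",303.3,282.7,22))
print("jar lid",w("top",227.3,172.2,58))
print("bottle base side",w("side",320.7,210,0), w("side",321,208.5,0))
j=w("top",227.3,172.2,58)
def circ(p,r,z0):
    a=np.linspace(0,2*np.pi,40);return [(p[0]+r*np.cos(x),p[1]+r*np.sin(x),z0) for x in a]
def bb(n,p,r,z):
    q=np.array([px(n,c) for c in circ(p,r,z)]);return q.min(0),q.max(0)
t=cv2.imread("pics/top0.png");s=cv2.imread("pics/side0.png")
print("jar pred lid bbox top",bb("top",j,31,58),"base",bb("top",j,31,0),"side lid",bb("side",j,31,58),"side base",bb("side",j,31,0))
b=w("side",320.7,209.5,0)
for z,r in((0,20),(116,20),(150,12)): print("bottle",z,"top",bb("top",b,r,z),"side",bb("side",b,r,z))
# small/other objects
print("orange",w("top",247,219,58),w("top",181,178,58),w("top",210,122,58),"smalljar",w("top",204,246,34),"short",w("top",301,248,98), "ring",w("top",349,107,20))
# measured bounding boxes (dark vs bench)
g=cv2.cvtColor(t,6)
for row in (165,172,178): print(row,g[row,205:250].tolist())
print([g[v,296] for v in range(145,195)])
print([g[180,u] for u in range(280,312)],[g[158,u] for u in range(280,312)])
```

```text
wide [ 542.6 -222.7] [ 543.9 -227.8]
narrow [ 581.8 -134.2] [ 582.1 -138.5]
jar lid [632.8 228.4]
bottle base side [634.2  73.6] [635.4  78.6]
jar pred lid bbox top (array([212.9, 158.3]), array([241.7, 186.2])) base (array([218.6, 165.5]), array([245.9, 191.9])) side lid (array([300. , 143.1]), array([326.6, 156.2])) side base (array([300.3, 163.8]), array([325.9, 177.6]))
bottle 0 top (array([290.8, 168.9]), array([308.3, 186. ])) side (array([311.2, 203.7]), array([330.2, 215.5]))
bottle 116 top (array([287.6, 154.1]), array([307.4, 173.1])) side (array([311.5, 156.7]), array([332.4, 167.5]))
bottle 150 top (array([290.6, 152.9]), array([302.9, 164.8])) side (array([315.9, 143.2]), array([328.8, 149.5]))
orange [530.8 183.7] [620.7 327.1] [747.2 270.2] smalljar [477.2 277.6] short [465.7  69. ] ring [796.2 -39.9]
165 [124, 124, 123, 127, 124, 120, 122, 118, 91, 53, 33, 29, 30, 32, 31, 28, 32, 32, 30, 33, 34, 32, 31, 36, 36, 32, 38, 36, 34, 35, 36, 33, 36, 43, 69, 101, 120, 124, 122, 124, 124, 124, 126, 123, 125]
172 [121, 121, 125, 124, 123, 122, 115, 75, 34, 30, 34, 34, 28, 30, 3
[... 1268 characters left out ...]
8(71), np.uint8(70), np.uint8(71), np.uint8(74), np.uint8(73), np.uint8(71), np.uint8(73), np.uint8(74), np.uint8(69), np.uint8(60), np.uint8(65), np.uint8(97), np.uint8(118), np.uint8(124), np.uint8(124), np.uint8(125), np.uint8(126)] [np.uint8(124), np.uint8(124), np.uint8(123), np.uint8(125), np.uint8(126), np.uint8(127), np.uint8(127), np.uint8(110), np.uint8(82), np.uint8(53), np.uint8(44), np.uint8(43), np.uint8(45), np.uint8(46), np.uint8(44), np.uint8(45), np.uint8(46), np.uint8(45), np.uint8(42), np.uint8(46), np.uint8(42), np.uint8(44), np.uint8(47), np.uint8(72), np.uint8(103), np.uint8(118), np.uint8(123), np.uint8(122), np.uint8(122), np.uint8(123), np.uint8(125), np.uint8(125)]
```

Request:
play_rows:
  rows: [0.09, -0.079, 0, 0, 0, -0.0147, 85, 0.09, -0.079, 0, 0, 0, -0.0147, 85, 0.09, -0.079, 0, 0, 0, -0.0147, 85, 0.09, -0.079, 0, 0, 0, -0.0147, 85, 0.09, -0.079, 0, 0, 0, -0.0147, 85]
  grip_force: 40

```text
t: 0.52
ee_pos: [297.1, 523.4, 230.9]
tool_rot: [-180.0, 0.0, 136.9]
contact_force: [0.3, 0.3, 0.4]
opening: 85.1
grip_force: 0.0
```

Request:
play_rows:
  rows: [0.09, -0.079, 0, 0, 0, -0.0147, 85, 0.09, -0.079, 0, 0, 0, -0.0147, 85, 0.09, -0.079, 0, 0, 0, -0.0147, 85, 0.09, -0.079, 0, 0, 0, -0.0147, 85, 0.09, -0.079, 0, 0, 0, -0.0147, 85]

```text
t: 0.93
ee_pos: [409.5, 424.7, 231.0]
tool_rot: [-180.0, 0.0, 110.4]
contact_force: [0.4, 0.4, -0.1]
opening: 84.8
grip_force: 0.0
```

Request:
play_rows:
  rows: [0.09, -0.078, 0, 0, 0, -0.0147, 85, 0.09, -0.078, 0, 0, 0, -0.0147, 85, 0.09, -0.078, 0, 0, 0, -0.0147, 85, 0.09, -0.078, 0, 0, 0, -0.0147, 85, 0.09, -0.078, 0, 0, 0, -0.0147, 85]

```text
t: 1.35
ee_pos: [522.0, 327.3, 231.0]
tool_rot: [-180.0, 0.0, 83.9]
contact_force: [0.6, -0.3, 0.2]
opening: 84.9
grip_force: 0.0
```

Request:
play_rows:
  rows: [0.09, -0.078, 0, 0, 0, -0.0147, 85, 0.09, -0.078, 0, 0, 0, -0.0147, 85, 0.09, -0.078, 0, 0, 0, -0.0147, 85, 0.09, -0.078, -0.06, 0, 0, -0.0147, 85, 0.086, -0.078, -0.06, 0, 0, -0.0147, 85]

```text
t: 1.77
ee_pos: [634.4, 230.2, 201.6]
tool_rot: [179.9, -0.1, 57.5]
contact_force: [-0.2, 0.2, -0.3]
opening: 85.0
grip_force: 0.0
```

Request:
play_rows:
  rows: [0, 0, -0.08, 0, 0, 0, 85, 0, 0, -0.08, 0, 0, 0, 85, 0, 0, -0.08, 0, 0, 0, 85, 0, 0, -0.04, 0, 0, 0, 85, 0, 0, 0, 0, 0, 0, 85]

```text
t: 2.18
ee_pos: [630.6, 230.6, 128.1]
tool_rot: [-179.8, 0.3, 57.7]
contact_force: [-0.4, -0.6, -1.0]
opening: 84.9
grip_force: 0.0
```

```bash
cat >> h.py <<'E'
def look(name,ct,cs,k=3,mk=()):
    ims=[]
    for n,(u,v) in(("top",ct),("side",cs)):
        i=env.grab_frame(n)
        cv2.imwrite(f"pics/{name}_{n}_full.png",i)
        M=np.float32([[k,0,-k*(u-65)],[0,k,-k*(v-65)]])
        i=cv2.convertScaleAbs(cv2.warpAffine(i,M,(130*k,130*k),flags=cv2.INTER_CUBIC),alpha=1.8)
        for p in mk:
            q=px(n,p);q=(k*(q-np.array([u-65,v-65]))).astype(int)
            cv2.drawMarker(i,tuple(int(a) for a in q),(0,255,0),0,9)
        ims.append(i)
    cv2.imwrite(f"pics/{name}.png",np.hstack(ims))
E
python3 - <<'E'
from h import *
look("j1",(227,172),(313,150),3,[(633,230,58),(633,230,0)])
s=env.state();print(s["t"],s["ee_pos"],s["tool_rot"])
E
```

```text
2.2833 [632.9454889  231.15806684 131.59226981] [1.79987001e+02 3.66256104e-03 5.77489463e+01]
```

View pics/j1.png

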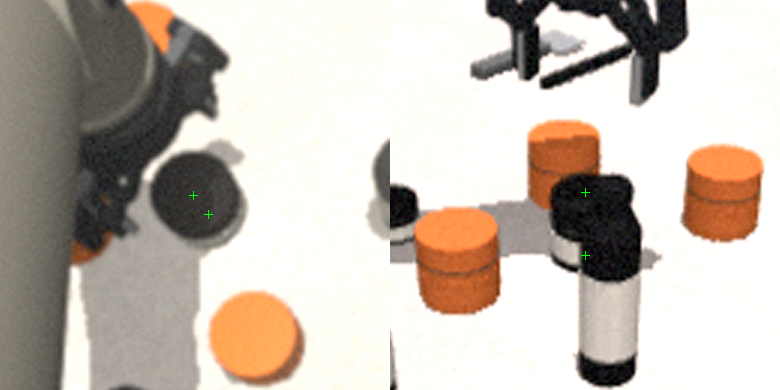

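The jar sits under the gripper and the lid centre (196,195) is within about 2 mm of my marker. In the side view the fingertips straddle it at (524,75) and (645,100), with clear space around them. Descending with a small x nudge.

Request:
play_rows:
  rows: [0.004, -0.002, -0.1, 0, 0, 0, 85, 0.004, -0.002, -0.1, 0, 0, 0, 85, 0, 0, -0.1, 0, 0, 0, 85, 0, 0, -0.08, 0, 0, 0, 85, 0, 0, -0.05, 0, 0, 0, 85]

```text
t: 2.7
ee_pos: [634.7, 230.3, 23.2]
tool_rot: [-180.0, 0.0, 57.8]
contact_force: [0.1, 0.1, 0.8]
opening: 85.1
grip_force: 0.0
```

Request:
play_rows:
  rows: [0, 0, 0, 0, 0, 0, 85, 0, 0, 0, 0, 0, 0, 70, 0, 0, 0, 0, 0, 0, 62, 0, 0, 0, 0, 0, 0, 50, 0, 0, 0, 0, 0, 0, 50]

```text
t: 3.12
ee_pos: [636.8, 230.4, 26.3]
tool_rot: [179.8, -0.2, 57.7]
contact_force: [-0.4, -0.4, 4.9]
opening: 61.1
grip_force: 44.3
```

Request:
play_rows:
  rows: [0, 0, 0, 0, 0, 0, 50, 0, 0, 0, 0, 0, 0, 50, 0, 0, 0, 0, 0, 0, 50]

```text
t: 3.37
ee_pos: [636.8, 230.4, 26.3]
tool_rot: [179.8, -0.2, 57.7]
contact_force: [-0.3, 0.2, 7.0]
opening: 61.1
grip_force: 44.3
```

Request:
play_rows:
  rows: [0, 0, 0.04, 0, 0, 0, 50, 0, 0, 0.09, 0, 0, 0, 50, 0, 0, 0.09, 0, 0, 0, 50, 0, 0, 0.09, 0, 0, 0, 50, 0, 0, 0.09, 0, 0, 0, 50]

```text
t: 3.78
ee_pos: [634.3, 229.8, 125.1]
tool_rot: [-180.0, 0.0, 57.7]
contact_force: [0.4, 0.4, -0.7]
opening: 61.5
grip_force: 43.8
```

Request:
play_rows:
  rows: [0, 0, 0.1, 0, 0, 0, 50, 0, 0, 0.1, 0, 0, 0, 50, 0, 0, 0.1, 0, 0, 0, 50, 0, 0, 0.02, 0, 0, 0, 50, 0, 0, 0, 0, 0, 0, 50]

```text
t: 4.2
ee_pos: [635.9, 230.1, 206.4]
tool_rot: [179.9, -0.2, 57.7]
contact_force: [-0.2, 0.1, -1.0]
opening: 60.8
grip_force: 43.8
```

Request:
play_rows:
  rows: [-0.012, -0.06, 0, 0, 0, 0, 50, -0.025, -0.12, 0, 0, 0, 0, 50, -0.025, -0.12, 0, 0, 0, 0, 50, -0.025, -0.12, 0, 0, 0, 0, 50, -0.025, -0.12, 0, 0, 0, 0, 50]

```text
t: 4.62
ee_pos: [604.3, 92.1, 201.4]
tool_rot: [-179.8, 0.2, 57.7]
contact_force: [-0.0, -1.3, -0.8]
opening: 61.1
grip_force: 43.8
```

Request:
play_rows:
  rows: [-0.025, -0.12, 0, 0, 0, 0, 50, -0.025, -0.12, 0, 0, 0, 0, 50, -0.025, -0.12, 0, 0, 0, 0, 50, -0.025, -0.12, 0, 0, 0, 0, 50, -0.025, -0.12, 0, 0, 0, 0, 50]

```text
t: 5.03
ee_pos: [572.6, -57.3, 201.6]
tool_rot: [-179.8, 0.2, 57.7]
contact_force: [0.2, -0.4, -1.5]
opening: 60.8
grip_force: 43.8
```

Request:
play_rows:
  rows: [-0.025, -0.12, 0, 0, 0, 0, 50, -0.025, -0.12, 0, 0, 0, 0, 50, -0.025, -0.12, 0, 0, 0, 0, 50, -0.025, -0.12, 0, 0, 0, 0, 50, -0.025, -0.12, 0, 0, 0, 0, 50]

```text
t: 5.45
ee_pos: [541.3, -206.6, 201.7]
tool_rot: [-179.8, 0.1, 57.7]
contact_force: [1.2, -0.2, -1.1]
opening: 61.0
grip_force: 43.8
```

Request:
play_rows:
  rows: [-0.01, -0.06, 0, 0, 0, 0, 50, 0, 0, -0.08, 0, 0, 0, 50, 0, 0, -0.1, 0, 0, 0, 50, 0, 0, -0.1, 0, 0, 0, 50, 0, 0, -0.08, 0, 0, 0, 50]

```text
t: 5.87
ee_pos: [538.3, -219.9, 110.2]
tool_rot: [-179.7, 0.1, 57.7]
contact_force: [-0.7, 0.5, -1.5]
opening: 60.8
grip_force: 43.8
```

Request:
play_rows:
  rows: [0, 0, 0, 0, 0, 0, 50, 0, 0, 0, 0, 0, 0, 50]

```text
t: 6.03
ee_pos: [539.1, -219.9, 111.8]
tool_rot: [-179.7, 0.1, 57.7]
contact_force: [1.2, 0.4, -1.6]
opening: 60.8
grip_force: 44.1
```

Run:
```python
from h import *
p=env.state()["ee_pos"];print(p)
look("p1",(430,205),(285,300),3,[(543,-225,22),(p[0],p[1],p[2]-25),(p[0],p[1],p[2]+33)])
```

```text
[ 539.07291748 -219.92667722  111.75175788]
```

View pics/p1.png

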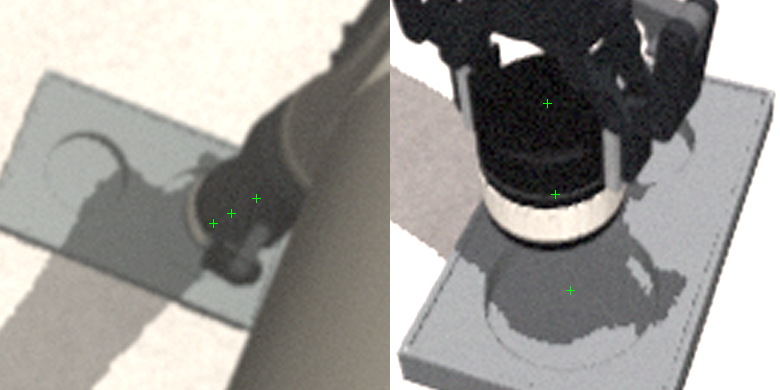

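The side view shows the jar held upright, its base spanning x 480–622 with the bottom edge at y 247. The pocket rim spans x 485–658 with its bottom at y 368. I'll fit the offset between the two in that camera.

Run:
```python
from h import *
from scipy.optimize import least_squares
a=np.linspace(0,2*np.pi,73)
def bb(x,y,r,z):
    q=np.array([px("side",(x+r*np.cos(t),y+r*np.sin(t),z)) for t in a]);return np.array([q[:,0].min(),q[:,0].max(),q[:,1].max()])
c=lambda l,r,b:np.array([220+(l-390)/3,220+(r-390)/3,235+b/3])
j=c(480,622,247);k=c(485,658,368)
f=least_squares(lambda v:bb(v[0],v[1],31,v[2])-j,[538,-220,87]);print("jar",f.x,f.fun)
for z in(86,88):
  f=least_squares(lambda v:bb(v[0],v[1],31,z)-j,[538,-220]);print("jar",z,f.x,f.fun)
f=least_squares(lambda v:bb(v[0],v[1],41,22)-k,[543,-225]);print("pocket",f.x,f.fun)
```

```text
jar [ 538. -220.   87.] [0.5        0.36666667 2.46666667]
jar 86 [ 538. -220.] [0.6        0.36666667 2.96666667]
jar 88 [ 538. -220.] [0.5        0.36666667 1.96666667]
pocket [ 543. -225.] [-0.56666667 -0.13333333  1.23333333]
```

Request:
play_rows:
  rows: [0.022, -0.02, 0, 0, 0, 0, 50, 0, 0, -0.06, 0, 0, 0, 50, 0, 0, -0.08, 0, 0, 0, 50, 0, 0, -0.08, 0, 0, 0, 50, 0, 0, -0.01, 0, 0, 0, 50]

```text
t: 6.55
ee_pos: [546.4, -224.4, 54.5]
tool_rot: [-179.8, 0.0, 57.8]
contact_force: [-1.3, 0.3, -2.1]
opening: 61.0
grip_force: 44.1
```

Request:
play_rows:
  rows: [0, 0, 0, 0, 0, 0, 50, 0, 0, 0, 0, 0, 0, 50]

```text
t: 6.72
ee_pos: [548.5, -225.8, 57.7]
tool_rot: [179.9, -0.0, 57.7]
contact_force: [0.3, -0.2, -1.6]
opening: 60.8
grip_force: 44.1
```

Run:
```python
from h import *
p=env.state()["ee_pos"];print(p)
look("p2",(430,205),(285,310),3,[(543,-225,22),(p[0],p[1],p[2]-26)])
i=cv2.imread("pics/p2.png");cv2.imwrite("pics/p2s.png",i[:,390:])
```

```text
[ 548.45085003 -225.80258006   57.69681059]
```

View pics/p2s.png

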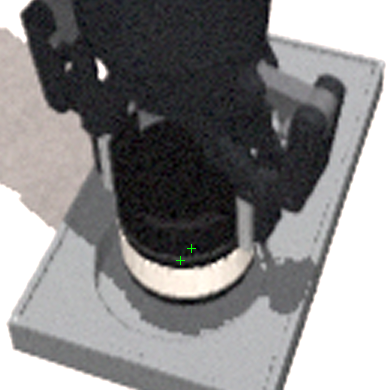

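```bash
sed -i 's/q\[1\]\/-q\[2\]\]).round(1)/q[1]\/-q[2]])/' h.py
python3 - <<'E'
from h import *
from scipy.optimize import least_squares
a=np.linspace(0,2*np.pi,181)
def bb(x,y,r,z):
    q=np.array([px("side",(x+r*np.cos(t),y+r*np.sin(t),z)) for t in a]);return np.array([q[:,0].min(),q[:,0].max(),q[:,1].max()])
c=lambda l,r,b:np.array([220+l/3,220+r/3,245+b/3])
for z in(31,34):
  f=least_squares(lambda v:bb(v[0],v[1],31,z)-c(118,252,300),[538,-220]);print("jar",z,f.x,f.fun)
f=least_squares(lambda v:bb(v[0],v[1],41,22)-c(95,268,338),[543,-225]);print("pocket",f.x,f.fun)
f=least_squares(lambda v:bb(v[0],v[1],31,87)-c(90,232,217),[543,-225]);print("jar before",f.x,f.fun)
E
```

```text
jar 31 [ 545.55778249 -220.57800674] [ 0.2922852  -0.29465362  0.02885673]Traceback (most recent call last):
  File "<stdin>", line 8, in <module>
    return func(*args, **kwargs)
    result = trf(vector_fun.fun, vector_fun.jac, x0, f0, J0, lb, ub, ftol, xtol,
                 gtol, max_nfev, x_scale, loss_function, tr_solver,
                 tr_options.copy(), verbose, callback=callback_wrapped)
    return trf_no_bounds(
        fun, jac, x0, f0, J0, ftol, xtol, gtol, max_nfev, x_scale,
        loss_function, tr_solver, tr_options, verbose, callback=callback)
    J = jac(x)
    self._update_jac()
    ~~~~~~~~~~~~~~~~^^
    self.J = self.jac_wrapped(xp_copy(self.x), f0=self.f)
             ~~~~~~~~~~~~~~~~^^^^^^^^^^^^^^^^^^^^^^^^^^^^
    J, dct = approx_derivative(
             ~~~~~~~~~~~~~~~~~^
        self.fun,
        ^^^^^^^^^
    ...<2 lines>...
        **self.finite_diff_options,
        ^^^^^^^^^^^^^^^^^^^^^^^^^^^
    )
    ^
    J, _nfev = _dense_difference(fun_wrapped, x0, f0, h,
               ~~~~~~~~~~~~~~~~~^^^^^^^^^^^^^^^^^^^^^^^^
                             use_one_sided, method,
                             ^^^^^^^^^^^^^^^^^^^^^^
                             mf)
                             ^^^
    df = [f_eval - f0 for f_eval in f_evals]
                                    ^^^^^^^
    f = np.atleast_1d(self.fun(x, *self.args, **self.kwargs))
                      ~~~~~~~~^^^^^^^^^^^^^^^^^^^^^^^^^^^^^^
    return np.atleast_1d(self.fun(x))
                         ~~~~~~~~^^^
    return self.f(x, *self.args, **self.kwargs)
           ~~~~~~^^^^^^^^^^^^^^^^^^^^^^^^^^^^^^
  File "<stdin>", line 8, in <lambda>
  File "<stdin>", line 5, in bb
  File "h.py", line 8, in px
    c=env.calibration(n);T=np.array(c["T"]);q=T[:3,:3].T@(np.array(p,float)-T[:3,3])
ValueError: time passes only in moves, steps and waits
```

```bash
sed -i 's/env.calibration(n)/CAL[n]/; s/^import cv2,numpy as np$/import cv2,numpy as np\nCAL={n:env.calibration(n) for n in("top","side")}/' h.py
cat >> h.py <<'E'
from scipy.optimize import least_squares
def fit(n,r,z,obs,x0):  # obs = left,right,bottom px of a level circle
    a=np.linspace(0,2*np.pi,181)
    def f(v):
        q=np.array([px(n,(v[0]+r*np.cos(t),v[1]+r*np.sin(t),z)) for t in a])
        return np.array([q[:,0].min(),q[:,0].max(),q[:,1].max()])-obs
    s=least_squares(f,x0);return s.x.round(1),s.fun.round(2)
E
python3 - <<'E'
from h import *
c=lambda l,r,b:np.array([220+l/3,220+r/3,245+b/3])
print("jar",fit("side",31,33,c(118,252,300),[545,-220]))
print("pocket",fit("side",41,22,c(95,268,338),[543,-225]))
print("jar before",fit("side",31,87,c(90,232,217),[538,-220]))
s=env.state();print(s["t"],s["ee_pos"])
E
```

```text
jar (array([ 545.6, -221.8]), array([ 0.2 , -0.2 ,  0.02]))
pocket (array([ 543.5, -223.3]), array([-0.17,  0.18, -0.02]))
jar before (array([ 537.5, -216.3]), array([ 0.22, -0.22,  0.02]))
6.8167 [ 548.65383226 -225.78998886   58.04925408]
```

Request:
play_rows:
  rows: [-0.008, -0.006, -0.02, 0, 0, 0, 50, 0, 0, -0.03, 0, 0, 0, 50, 0, 0, -0.025, 0, 0, 0, 50, 0, 0, -0.012, 0, 0, 0, 50, 0, 0, 0, 0, 0, 0, 50]

```text
t: 7.23
ee_pos: [544.5, -226.0, 33.4]
tool_rot: [-179.9, 0.0, 57.7]
contact_force: [-0.5, -0.6, -1.3]
opening: 60.9
grip_force: 44.1
```

Request:
play_rows:
  rows: [0, 0, 0, 0, 0, 0, 50, 0, 0, 0, 0, 0, 0, 50]

```text
t: 7.4
ee_pos: [545.5, -226.6, 34.6]
tool_rot: [180.0, 0.0, 57.7]
contact_force: [-0.3, 1.3, -0.7]
opening: 61.1
grip_force: 44.1
```

Request:
play_rows:
  rows: [0, 0, -0.006, 0, 0, 0, 50, 0, 0, -0.006, 0, 0, 0, 50, 0, 0, 0, 0, 0, 0, 50]

```text
t: 7.65
ee_pos: [545.3, -226.4, 31.4]
tool_rot: [-180.0, 0.0, 57.7]
contact_force: [0.6, -0.1, -0.3]
opening: 60.9
grip_force: 44.1
```

Request:
play_rows:
  rows: [0, 0, -0.006, 0, 0, 0, 50, 0, 0, 0, 0, 0, 0, 50, 0, 0, 0, 0, 0, 0, 50]

```text
t: 7.9
ee_pos: [545.5, -226.6, 30.3]
tool_rot: [180.0, -0.0, 57.7]
contact_force: [-1.2, 0.3, 1.2]
opening: 60.6
grip_force: 44.2
```

Request:
play_rows:
  rows: [0, 0, -0.003, 0, 0, 0, 50, 0, 0, 0, 0, 0, 0, 50, 0, 0, 0, 0, 0, 0, 50]

```text
t: 8.15
ee_pos: [545.5, -226.6, 30.3]
tool_rot: [180.0, -0.0, 57.7]
contact_force: [-1.9, 1.4, 7.2]
opening: 60.9
grip_force: 45.0
```

Request:
play_rows:
  rows: [0, 0, 0, 0, 0, 0, 65, 0, 0, 0, 0, 0, 0, 75, 0, 0, 0, 0, 0, 0, 85, 0, 0, 0, 0, 0, 0, 85, 0, 0, 0, 0, 0, 0, 85]

```text
t: 8.57
ee_pos: [545.3, -226.5, 29.2]
tool_rot: [180.0, 0.0, 57.7]
contact_force: [-0.2, -0.3, 0.3]
opening: 84.9
grip_force: 0.0
```

Request:
play_rows:
  rows: [0, 0, 0.03, 0, 0, 0, 85, 0, 0, 0.06, 0, 0, 0, 85, 0, 0, 0.1, 0, 0, 0, 85, 0, 0, 0.12, 0, 0, 0, 85, 0, 0, 0.12, 0, 0, 0, 85]

```text
t: 8.98
ee_pos: [544.8, -226.5, 138.1]
tool_rot: [-180.0, 0.0, 57.7]
contact_force: [0.9, 0.4, 0.4]
opening: 84.9
grip_force: 0.0
```

Request:
play_rows:
  rows: [0, 0, 0.13, 0, 0, 0, 85, 0.03, 0.1, 0.13, 0, 0, 0, 85, 0.03, 0.1, 0, 0, 0, 0, 85, 0.03, 0.1, 0, 0, 0, 0, 85, 0.03, 0.1, 0, 0, 0, 0, 85]

```text
t: 9.4
ee_pos: [575.9, -125.7, 203.4]
tool_rot: [179.9, -0.1, 57.7]
contact_force: [0.6, 0.3, 0.6]
opening: 85.2
grip_force: 0.0
```

Request:
play_rows:
  rows: [0.03, 0.1, 0, 0, 0, 0, 85, 0.03, 0.1, 0, 0, 0, 0, 85, 0.03, 0.1, 0, 0, 0, 0, 85, 0.03, 0.1, 0, 0, 0, 0, 85, 0.03, 0.1, 0, 0, 0, 0, 85]

```text
t: 9.82
ee_pos: [613.0, -0.4, 202.4]
tool_rot: [180.0, -0.0, 57.7]
contact_force: [0.6, -0.1, 0.1]
opening: 85.3
grip_force: 0.0
```

Request:
play_rows:
  rows: [0.03, 0.1, 0, 0, 0, 0, 85, 0.03, 0.1, 0, 0, 0, 0, 85, 0.03, 0.1, 0, 0, 0, 0, 85, 0, 0.02, 0, 0, 0, 0, 85, 0, 0, 0, 0, 0, 0, 85]

```text
t: 10.23
ee_pos: [635.3, 81.6, 201.7]
tool_rot: [-180.0, -0.0, 58.0]
contact_force: [-0.1, 0.0, -0.2]
opening: 85.4
grip_force: 0.0
```

Run:
```python
from h import *
p=env.state()["ee_pos"];print(p)
look("b1",(414,206),(295,300),3,[(543,-224,4),(582,-135,4)])
i=cv2.imread("pics/b1_side_full.png");z=cv2.convertScaleAbs(cv2.resize(i[80:230,250:380],None,fx=2.6,fy=2.6,interpolation=2),alpha=1.8)
a=cv2.imread("pics/b1.png");C=np.zeros((600,800,3),np.uint8)
C[:293,:585]=cv2.resize(a,(585,293));C[210:600,462:800]=z
for zz in(0,116,150):
    q=px("side",(635,78,zz));cv2.drawMarker(C,(int(462+2.6*(q[0]-250)),int(210+2.6*(q[1]-80))),(0,255,0),0,9)
q=px("side",(p[0],p[1],p[2]));cv2.drawMarker(C,(int(462+2.6*(q[0]-250)),int(210+2.6*(q[1]-80))),(0,0,255),0,9)
cv2.imwrite("pics/b1c.png",C)
```

```text
[635.34425669  81.64273375 201.72402388]
```

View pics/b1c.png

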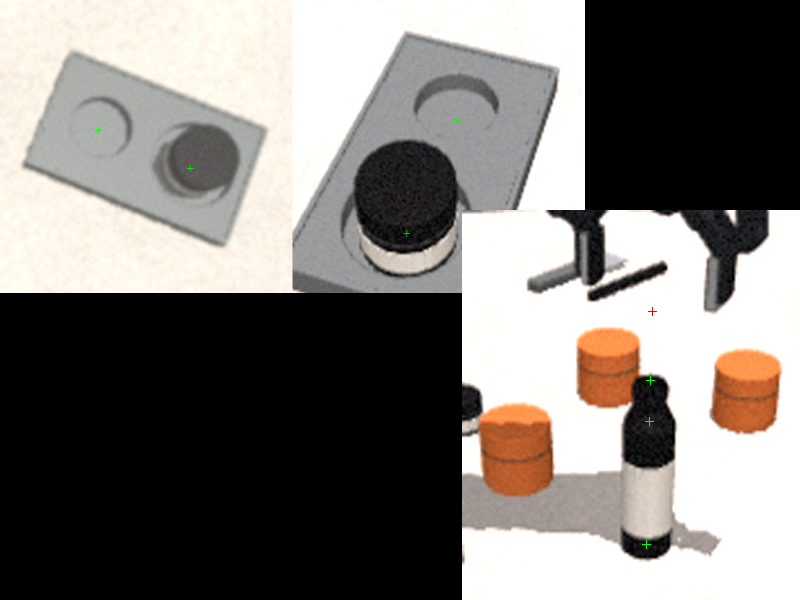

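The jar stands in the wide pocket, centred within the rim (both about x=407 in the crop). The bottle's markers lie on its axis at base (646,545) and top (650,380). Descending onto the bottle.

Request:
play_rows:
  rows: [0, -0.012, -0.08, 0, 0, 0, 85, 0, 0, -0.12, 0, 0, 0, 85, 0, 0, -0.12, 0, 0, 0, 85, 0, 0, -0.1, 0, 0, 0, 85, 0, 0, -0.044, 0, 0, 0, 85]

```text
t: 10.75
ee_pos: [632.6, 72.8, 82.7]
tool_rot: [-179.8, 0.3, 57.5]
contact_force: [-0.4, -0.6, -0.5]
opening: 84.8
grip_force: 0.0
```

Request:
play_rows:
  rows: [0, 0, 0, 0, 0, 0, 85, 0, 0, 0, 0, 0, 0, 65, 0, 0, 0, 0, 0, 0, 50, 0, 0, 0, 0, 0, 0, 40, 0, 0, 0, 0, 0, 0, 30]

```text
t: 11.17
ee_pos: [636.3, 75.6, 87.7]
tool_rot: [179.9, -0.1, 57.7]
contact_force: [-9.3, 3.3, 18.7]
opening: 39.0
grip_force: 41.4
```

Request:
play_rows:
  rows: [0, 0, 0, 0, 0, 0, 30, 0, 0, 0, 0, 0, 0, 30, 0, 0, 0, 0, 0, 0, 30, 0, 0, 0, 0, 0, 0, 30]

```text
t: 11.5
ee_pos: [636.4, 75.8, 87.8]
tool_rot: [179.9, -0.1, 57.7]
contact_force: [-2.6, -0.2, 6.3]
opening: 39.0
grip_force: 39.9
```

Request:
play_rows:
  rows: [0, 0, 0.03, 0, 0, 0, 30, 0, 0, 0.06, 0, 0, 0, 30, 0, 0, 0.09, 0, 0, 0, 30, 0, 0, 0.09, 0, 0, 0, 30, 0, 0, 0.05, 0, 0, 0, 30]

```text
t: 11.92
ee_pos: [636.5, 75.3, 168.7]
tool_rot: [179.8, -0.1, 57.7]
contact_force: [0.8, 0.3, -1.2]
opening: 38.9
grip_force: 40.6
```

Request:
play_rows:
  rows: [-0.013, -0.05, 0, 0, 0, 0, 30, -0.025, -0.1, 0, 0, 0, 0, 30, -0.025, -0.1, 0, 0, 0, 0, 30, -0.025, -0.1, 0, 0, 0, 0, 30, -0.025, -0.1, 0, 0, 0, 0, 30]

```text
t: 12.33
ee_pos: [605.2, -39.1, 164.5]
tool_rot: [-179.9, 0.1, 57.7]
contact_force: [0.7, 0.1, -1.1]
opening: 38.8
grip_force: 40.6
```

Request:
play_rows:
  rows: [-0.025, -0.1, 0, 0, 0, 0, 30, -0.025, -0.1, 0, 0, 0, 0, 30, -0.025, -0.1, 0, 0, 0, 0, 30, -0.025, -0.1, 0, 0, 0, 0, 30, 0, -0.006, -0.04, 0, 0, 0, 30]

```text
t: 12.75
ee_pos: [579.5, -147.2, 156.8]
tool_rot: [179.8, 0.2, 57.2]
contact_force: [0.5, -1.4, -0.3]
opening: 39.2
grip_force: 40.6
```

Request:
play_rows:
  rows: [0, 0, -0.06, 0, 0, 0, 30, 0, 0, -0.04, 0, 0, 0, 30, 0, 0, 0, 0, 0, 0, 30, 0, 0, 0, 0, 0, 0, 30, 0, 0, 0, 0, 0, 0, 30]

```text
t: 13.17
ee_pos: [582.3, -138.3, 130.9]
tool_rot: [180.0, 0.0, 57.8]
contact_force: [0.2, 0.0, -1.3]
opening: 38.5
grip_force: 40.5
```

Run:
```python
from h import *
p=env.state()["ee_pos"];print(p)
look("n1",(400,200),(303,270),3,[(582,-136,22),(p[0],p[1],p[2]-88)])
```

```text
[ 582.26744964 -138.27262623  130.89701584]
```

View pics/n1.png

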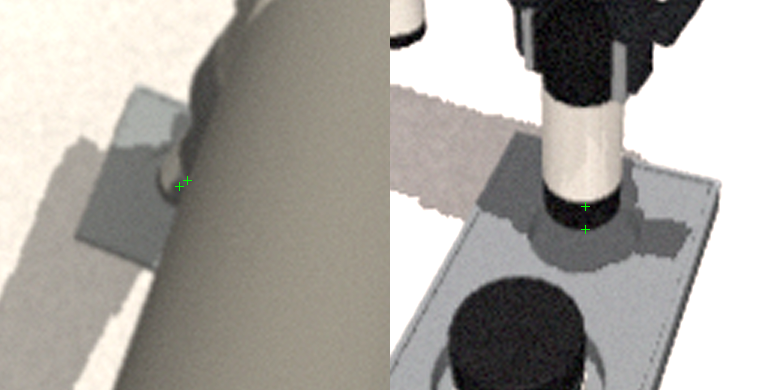

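The side view shows the bottle upright in the grip, its base spanning x 544–620 with its bottom at y 229. The narrow pocket rim spans x 528–640 with its bottom near y 271.

Run:
```python
from h import *
c=lambda l,r,b:np.array([238+(l-390)/3,238+(r-390)/3,205+b/3])
print("bottle",fit("side",20,43,c(544,620,229),[582,-138]))
print("pocket",fit("side",30,22,c(528,640,271),[582,-136]),fit("side",30,22,np.array([284.4,322.1,296.7]),[582,-136]))
i=cv2.imread("pics/n1_side_full.png")
```

```text
bottle (array([ 580.5, -133.7]), array([ 0.02, -0.02,  0.  ]))
pocket (array([ 581.4, -133.7]), array([ 0.08, -0.08,  0.01])) (array([ 582.2, -136.5]), array([ 0.2 , -0.2 ,  0.02]))
```

Request:
play_rows:
  rows: [0.005, -0.004, -0.03, 0, 0, 0, 30, 0, 0, -0.04, 0, 0, 0, 30, 0, 0, -0.04, 0, 0, 0, 30, 0, 0, -0.025, 0, 0, 0, 30, 0, 0, -0.008, 0, 0, 0, 30]

```text
t: 13.68
ee_pos: [582.0, -139.1, 93.0]
tool_rot: [-179.8, 0.1, 57.7]
contact_force: [-0.6, 0.7, -1.2]
opening: 38.8
grip_force: 40.6
```

Request:
play_rows:
  rows: [0, 0, 0, 0, 0, 0, 30, 0, 0, 0, 0, 0, 0, 30, 0, 0, 0, 0, 0, 0, 30]

```text
t: 13.93
ee_pos: [583.7, -139.7, 95.4]
tool_rot: [179.9, -0.0, 57.7]
contact_force: [-0.0, -0.2, -0.9]
opening: 38.7
grip_force: 40.6
```

Request:
play_rows:
  rows: [0, 0, -0.006, 0, 0, 0, 30, 0, 0, -0.004, 0, 0, 0, 30, 0, 0, 0, 0, 0, 0, 30]

```text
t: 14.18
ee_pos: [583.3, -139.5, 92.6]
tool_rot: [180.0, -0.0, 57.7]
contact_force: [0.7, -0.1, -1.8]
opening: 38.9
grip_force: 40.6
```

Request:
play_rows:
  rows: [0, 0, -0.004, 0, 0, 0, 30, 0, 0, 0, 0, 0, 0, 30, 0, 0, 0, 0, 0, 0, 30]

```text
t: 14.43
ee_pos: [583.5, -139.6, 91.9]
tool_rot: [180.0, -0.0, 57.7]
contact_force: [-0.3, 0.7, 1.0]
opening: 38.7
grip_force: 40.7
```

Contact. I'll press slightly, release slowly, and rise.

Request:
play_rows:
  rows: [0, 0, -0.003, 0, 0, 0, 30, 0, 0, 0, 0, 0, 0, 30, 0, 0, 0, 0, 0, 0, 30]

```text
t: 14.68
ee_pos: [583.6, -139.5, 91.8]
tool_rot: [180.0, -0.0, 57.7]
contact_force: [-2.0, 0.1, 5.1]
opening: 38.8
grip_force: 41.4
```

Request:
play_rows:
  rows: [0, 0, 0, 0, 0, 0, 42, 0, 0, 0, 0, 0, 0, 50, 0, 0, 0, 0, 0, 0, 65, 0, 0, 0, 0, 0, 0, 85, 0, 0, 0, 0, 0, 0, 85]

```text
t: 15.1
ee_pos: [583.3, -139.5, 90.7]
tool_rot: [180.0, 0.0, 57.7]
contact_force: [-0.2, 0.8, 0.6]
opening: 83.3
grip_force: 0.0
```

Request:
play_rows:
  rows: [0, 0, 0, 0, 0, 0, 85, 0, 0, 0.03, 0, 0, 0, 85, 0, 0, 0.08, 0, 0, 0, 85, 0, 0, 0.12, 0, 0, 0, 85, 0, 0, 0.12, 0, 0, 0, 85]

```text
t: 15.52
ee_pos: [582.6, -139.5, 179.1]
tool_rot: [-179.9, 0.1, 57.7]
contact_force: [0.7, -0.1, 0.6]
opening: 85.0
grip_force: 0.0
```

Request:
play_rows:
  rows: [0, 0, 0.12, 0, 0, 0, 85, 0, 0.1, 0.06, 0, 0, 0, 85, 0, 0.12, 0, 0, 0, 0, 85, 0, 0.12, 0, 0, 0, 0, 85, 0, 0, 0, 0, 0, 0, 85]

```text
t: 15.93
ee_pos: [584.3, -46.1, 223.8]
tool_rot: [-179.9, -0.3, 58.3]
contact_force: [-0.4, 1.0, -0.1]
opening: 85.2
grip_force: 0.0
```

Run:
```python
from h import *
s=env.state();print(s["t"],s["ee_pos"],s["contact_force"])
look("f1",(414,206),(300,290),3,[(543,-224,4),(582,-135,4)])
```

```text
15.9333 [584.29528487 -46.13490786 223.80327915] [-0.35252978  0.97183832 -0.06942819]
```

View pics/f1.png

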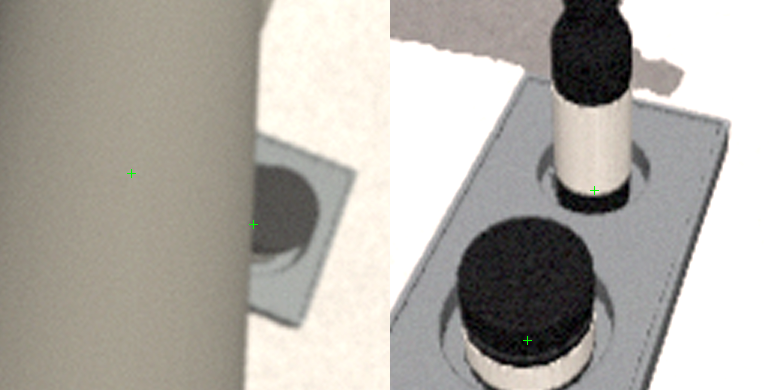

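Both parts stand upright inside their pockets. The bottle's base is centred near (594,195) in the narrow rim (538–650), the jar is centred at (527,340), and the gripper is clear. I'll hand it in.

```bash
python3 -c "
from bench import env
print(env.sign_off())"
```

```text
the job is handed in; nothing more can be done
None
```

The jar was stood in the wide pocket first and the tall bottle in the narrow pocket last; both are released and upright in the final picture, and the job is handed in (t ≈ 16 s, no verdict returned).

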